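# Snap the green release tag onto the blue drive carrier

### The arm

A 6-joint arm with a two-finger parallel gripper is mounted at the origin on the work surface. World frame = base frame: x ahead of the robot, y to its left, z up, the work surface at z = 0. Lengths are in mm, angles in rad, forces in N, time in s.
With the tool pointing down it reaches from about 300 to 850 mm from the base axis. Payload 4.2 kg.
Tool frame: the origin (TCP) lies midway between the tips of the shut fingers; the grasp point (between the pads) lies 19 mm behind it; z points along the fingers, y is the line along which they close (so a half turn about z gives the same grasp; the last joint's range is limited). The gripper opens to 91 mm and grips with 3 to 60 N. Pads are 32 mm wide; open, the fingers measure 118 mm over their backs; the gripper's body (76 mm by 178 mm) begins 60 mm behind the grasp point.
Start: joints at [-1.207, 0.32, 1.565, -0, 1.257, -0.02], TCP at [215.311, -533.183, 213.976] pointing down, gripper open.
Joint ranges: [-3.11, 3.11], [-0.84, 2.01], [0.21, 2.61], [-1.34, 4.49], [0.05, 2.63], [-2.56, 2.56]. Speed limits (rad/s): [2.57, 2.57, 3.14, 3.14, 3.14, 3.14].

### API

Orientations are given as a unit quaternion [w, x, y, z].
In Python, from workcell import r gives the robot as it stands. Calls block until the motion is done:
- r.movep(position, orientation): joint-space move of the TCP to a pose.
- r.move_l(position, rate=150, orientation=None): straight line of the TCP; orientation=None keeps the orientation; rate is the mean speed in mm/s.
- r.move_joints(angles): joint-space move.
- r.gripper_open() and r.gripper_close(force=None): open the fingers fully, or close them until they stop; force is the grip in N (None keeps the last).
- r.hold(seconds).
- r.inverse_kinematics(position, orientation): joint angles nearest the present ones, or None.
- r.get_obs(): the state.
- r.snapshot(name): name is "side" or "top"; returns the picture (400x640x3 uint8, blue, green, red); there is no depth.
- r.calibration(name): a dict with "fx", "fy", "cx", "cy" (pixels), "extrinsics" (4x4, takes a point from camera to world coordinates). Camera axes: x right, y up, looking along -z (the intrinsics and any distortion apply to the point x, -y, -z); pixel columns grow to the right and rows downward; lengths in mm; the calibration is good to about 2 mm. A picture is of the moment at which its call begins. calibration takes no time and is no camera call.
A pose or a line that the arm cannot do raises r.Unreachable and nothing moves.
- r.sign_off(): hands the job in; it is judged then, once.
Trained networks look in the newest picture that a camera, given by its name, has taken for a name from the list of things; names that differ only in an ending like _2 or _b are one class to them, and where a whole thing is asked for, a point or a joint stands for the part that bears it (a point fixed in the world has none). Each returns a list of dicts, best first, with "conf" (0 to 1); they miss things now and then, are a little off and sometimes report something else, mostly with a low value. They report only what shows in the picture. A call takes as long as a camera call. They do not tell look-alikes from the thing itself.
- r.trace(camera, thing): "pixels" (400x640 bool, what is visible of it) and "box" ([left, top, width, height] in pixels, round what is visible of it).
The state is a dict: "clock": time; "q": joint angles; "qvel": joint speeds; "joint_torque": joint torques, N m; "tcp_pos": TCP position; "ee_rot": TCP orientation; "force": force on the tool from outside, world axes, zero at the start; "torque": the same for the moment, N m; "finger_gap": finger opening in mm; "grasp_force": force on a finger pad.
Only numpy, scipy, OpenCV 4.12 (cv2) and the standard library are available. Lean on these libraries where they do the work, as an engineer would, in place of code of your own. Each camera call takes 0.05 s, during which the arm holds its last target. There are 200 camera calls.

### The job

The drive in the blue carrier is repaired: take the green snap tag out of the rack and push it down over the steel eye on the blue carrier's lid until the bar has gone past the sprung gate and the gate has snapped shut beneath it. Leave the tag hanging or standing on the eye, let go of.

Things in the scene. Friction and masses are not known exactly. Their poses are not given: they have to be found in the camera images.
- green_tag: green snap tag, 70 g, 109 tall, upright in a bay of a rack (walls 20 above its foot) beside a red and a yellow one. Origin: centre of underside; z up, x across. Legs 10 x 20 (y) at x = -25 to -15 and 15 to 25 leave a mouth 30 wide, 50 high, open below and along y; bridge 50 x 20 at z = 50 to 62; flat handle to grip: 36 (x) x 14 (y), z = 62 to 109. A steel gate shuts the mouth's foot. (mm)
- green_gate (a joint): green tag's sprung gate, 28 mm long, hinged on its -x leg at z = 6 mm. 0 rad = shut across the mouth; it cannot swing outward; grows to 1.6 as it is pushed up into the mouth with 2 to 9 N on the tag. It snaps shut once an 8 mm bar inside has its centre 36 mm (39 mm near the hinge) above the tag's underside. Bars entering from 8 mm on the hinge's side of mid-mouth to 10 mm on the other side pass
- blue_carrier_eye (a point): middle of the 8 mm thick level bar of the steel staple on the blue carrier's lid; the bar lies along this point's x, 60 mm free between its posts, centre 43 mm above the flat lid. Case fixed, 190 (x) x 140 x 45 mm; a like grey one stands near. The tag goes over it with its y along the bar, either way round; pushed fully down, its legs stand on the lid astride the bar and it stays upright
There are look-alikes about, which are no part of the job. Of the things like the green_tag, leave any that is purple; of the rest the smaller one is meant.

How it is judged (in metres and radians):
At the end, for the whole second after the job is handed in: The blue carrier's bar is inside the green tag's mouth: the middle of the bar within 16 mm of the tag's middle across its width, within 30 mm along the bar, and 10 to 50 mm above the tag's underside; the gate is shut beneath it (under 0.15 rad) and the tag is at rest (under 30 mm/s) (x of blue_carrier_eye in the frame of green_tag between -0.016 and 0.016 m and y of blue_carrier_eye in the frame of green_tag between -0.03 and 0.03 m and z of blue_carrier_eye in the frame of green_tag between 0.01 and 0.05 m and value of joint green_gate below 0.15 rad and linear speed of green_tag below 0.03 m/s); the robot touches nothing.
It also fails if it takes over 42 s, if anything falls off the work surface, if the arm or the gripper's body presses on something with over 40 N, if the wrist force passes 120 N, or if a joint passes its speed limit or range.

## Working session

There is one attempt and no reset: what is moved stays moved. The work goes in short steps, each a Python script; the robot and the scene stay as the last script left them, time stands still between calls to the robot, and variables do not carry over. Pictures are saved under pics/ and viewed, at most 10 in all, crops included, and the job is handed in when it is done.

```bash
mkdir -p pics; ls
python3 - <<'E'
from workcell import r
import cv2,numpy as np
np.set_printoptions(precision=3,suppress=True)
for c in("side","top"):
    im=r.snapshot(c);cv2.imwrite(f"pics/{c}0.png",im)
    k=r.calibration(c);print(c,k)
    for t in("green_tag","blue_carrier_eye"):
        for d in r.trace(c,t):print(c,t,d["conf"],d["box"],d["pixels"].sum(), im[d["pixels"]].mean(0))
print(r.get_obs()["clock"],r.get_obs()["ee_rot"])
E
```

```text
pics
side {'fx': 485.9821404150957, 'fy': 485.9821404150957, 'cx': 313.65523939115445, 'cy': 199.35313997217648, 'extrinsics': array([[  -0.739,    0.435,   -0.514, -131.499],
       [  -0.673,   -0.46 ,    0.579,  646.218],
       [   0.016,    0.774,    0.633,  888.062],
       [   0.   ,    0.   ,    0.   ,    1.   ]])}
side green_tag 0.79 [338.3, 121.4, 16.5, 50.1] 544 [89.105 54.151 73.235]
side green_tag 0.66 [372.1, 151.1, 20.6, 31.4] 391 [83.102 97.691 76.269]
side green_tag 0.58 [389.3, 160.4, 25.4, 51.1] 832 [81.988 97.451 74.898]
side blue_carrier_eye 0.73 [241.8, 203.4, 84.5, 72.2] 3853 [156.353  90.896  55.685]
top {'fx': 411.8413063260258, 'fy': 411.8413063260258, 'cx': 320.16032440632944, 'cy': 200.68042491268187, 'extrinsics': array([[   0.001,    0.999,   -0.053,  456.109],
       [  -1.   ,    0.001,    0.013,  -52.151],
       [   0.013,    0.053,    0.998, 1027.04 ],
       [   0.   ,    0.   ,    0.   ,    1.   ]])}
top green_tag 0.82 [431.2, 129.3, 37.2, 25.5] 483 [42.994 11.331 30.679]
top green_tag 0.66 [407.3, 242.3, 44.0, 13.5] 490 [18.51  48.351  8.761]
top green_tag 0.54 [429.6, 198.6, 29.2, 15.1] 297 [20.226 45.33  12.579]
top blue_carrier_eye 0.89 [244.5, 144.8, 74.1, 92.0] 4631 [96.658 53.021 23.359]
0.3 [-0.     0.982  0.191 -0.   ]
```

View pics/side0.png

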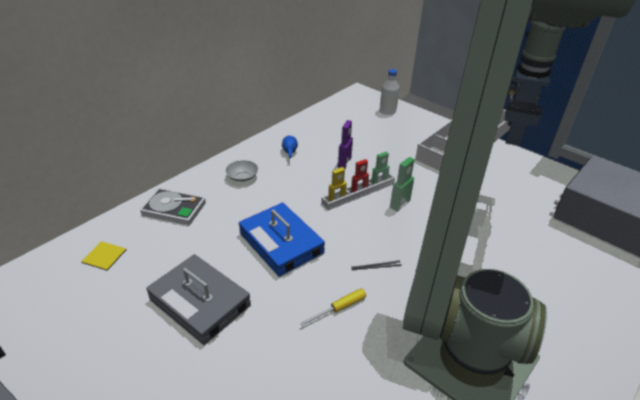

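View pics/top0.png

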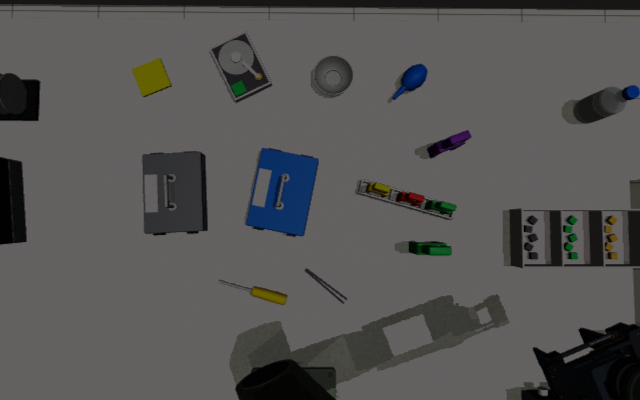

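The candidates in the top view are the green tag in the rack at (443,208), the free-standing green one at (430,248) and the purple one at (450,143). Purple is excluded. Of the two greens, the one in the rack looks smaller and sits beside red and yellow, so it fits. I'll confirm this in an enlarged crop.

Run:
```python
import cv2,numpy as np
s=cv2.imread("pics/side0.png");t=cv2.imread("pics/top0.png")
def c(im,x,y,w,h,W,H,g=1):return cv2.resize(np.clip(im[y:y+h,x:x+w]*float(g),0,255).astype(np.uint8),(W,H),interpolation=cv2.INTER_CUBIC)
a=np.hstack([c(s,320,140,100,75,400,300),c(t,350,170,115,90,400,300,2.5)])
b=np.hstack([c(s,235,195,100,75,400,300),c(t,240,140,100,100,400,300,2.5)])
b[:, 400:]=c(t,240,150,100,75,400,300,2.5)
cv2.imwrite("pics/crop.png",np.vstack([a,b]))
```

```text
(no output)
```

View pics/crop.png

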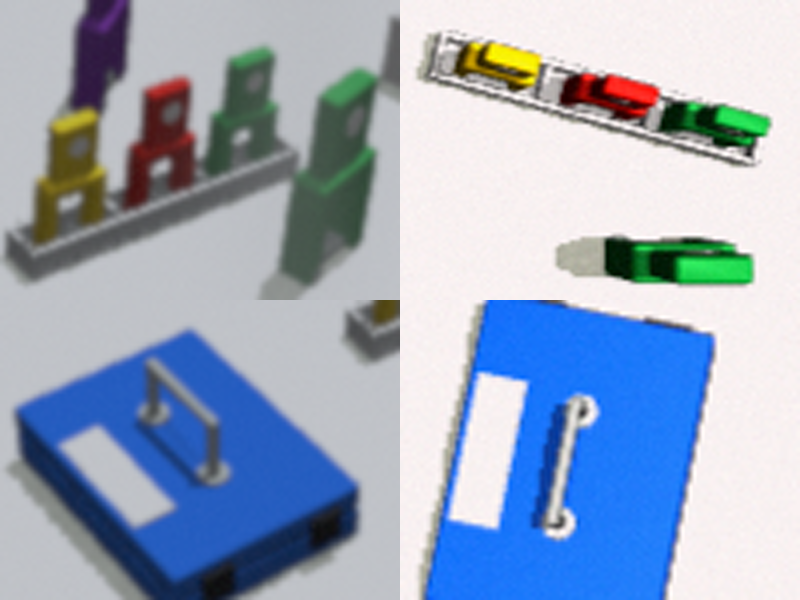

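The crop shows the rack green (side 382,154; top 448,206) is clearly smaller than the free-standing green (side 403,180), so it is the target. The blue lid's bar runs from (273,211) to (288,226) in the side view and from (284,175) to (278,205) in the top view. Next I'll triangulate the bar and fit the tag's silhouette.

```bash
cat > h.py <<'E'
import cv2,numpy as np
from workcell import r
from scipy.optimize import least_squares,minimize
np.set_printoptions(precision=2,suppress=True)
K={c:r.calibration(c) for c in("side","top")}
def proj(c,P):
    k=K[c];p=(np.atleast_2d(P)-k["extrinsics"][:3,3])@k["extrinsics"][:3,:3]
    return np.c_[k["cx"]-k["fx"]*p[:,0]/p[:,2],k["cy"]+k["fy"]*p[:,1]/p[:,2]]
def tri(s,t,x0=(500,0,80)):
    o=least_squares(lambda X:np.r_[proj("side",X)[0]-s,proj("top",X)[0]-t],x0);return o.x,np.sqrt(o.cost*2)
def box(x0,x1,y0,y1,z0,z1):return np.array([[x,y,z] for x in(x0,x1) for y in(y0,y1) for z in(z0,z1)],float)
def corners(p,b):
    c,s=np.cos(p[3]),np.sin(p[3]);return b@np.array([[c,s,0],[-s,c,0],[0,0,1]])+p[:3]
BOX=lambda lo:[box(-25,-15,-10,10,lo,50),box(15,25,-10,10,lo,50),box(-25,25,-10,10,50,62),box(-18,18,-7,7,62,109)]
S=8
def render(c,p,o,wh,lo):
    m=np.zeros((wh[1]*S,wh[0]*S),np.uint8)
    for b in BOX(lo):
        q=((proj(c,corners(p,b))-o+.5)*S-.5)
        cv2.fillConvexPoly(m,cv2.convexHull(np.round(q*16).astype(np.int32)),1,shift=4)
    return m
def gmask(im,o,wh):
    q=cv2.resize(im[o[1]:o[1]+wh[1],o[0]:o[0]+wh[0]],None,fx=S,fy=S,interpolation=cv2.INTER_CUBIC)
    h=cv2.cvtColor(q,cv2.COLOR_BGR2HSV);return ((abs(h[...,0].astype(int)-65)<20)&(h[...,1]>75)).astype(np.uint8)
def fit(ims,rois,p0,lo=22):
    ms={c:gmask(ims[c],*rois[c]) for c in ims}
    for c in ms:   # fill label
        cs,_=cv2.findContours(ms[c],cv2.RETR_EXTERNAL,cv2.CHAIN_APPROX_NONE);big=max(cs,key=cv2.contourArea)
        ms[c]=cv2.drawContours(np.zeros_like(ms[c]),[big],-1,1,-1)
    f=lambda p:sum((render(c,[*p[:3],p[3]/50],*rois[c],lo)!=ms[c]).sum()/ms[c].sum() for c in ms)
    best=None
    for d in(-10,0,10):
        q=np.array(p0,float);q[3]=q[3]*50+d
        o=minimize(f,q,method="Nelder-Mead",options=dict(initial_simplex=np.vstack([q]+[q+6*e for e in np.eye(4)]),xatol=.05))
        if best is None or o.fun<best.fun:best=o
    p=best.x.copy();p[3]/=50
    vis=[cv2.resize(np.dstack([ms[c]*255,0*ms[c],render(c,p,*rois[c],lo)*255]),(400,400)) for c in ms]
    return p,best.fun,np.hstack(vis)
E
python3 - <<'E'
from h import *
A,e=tri((273.2,211),(284,175.3));B,f=tri((288.2,225.7),(278.3,204.5))
print("bar",A,B,e,f,(A+B)/2,np.linalg.norm(A-B),"yaw",np.arctan2(*(A-B)[[1,0]]))
# lid plane corner check: lid corners, side/top crops
print("foot",tri((235+155/4,195+113/4),(240+185/4,150+111/4)),tri((235+212/4,195+171/4),(240+157/4,150+223/4)))
H,e=tri((382.75,154.25),(448,206.3));print("handletop",H,e)
ims={c:cv2.imread(f"pics/{c}0.png") for c in("side","top")}
p,fv,v=fit(ims,{"side":((364,146),(34,42)),"top":((422,192),(40,32))},[*(H-[0,0,109]),-np.pi/2-.28])
print("tag",p,fv);cv2.imwrite("pics/fit.png",v)
E
```

```text
bar [563.92  17.96  85.3 ] [497.13  30.88  85.33] 0.6997345139471312 0.43079303118427803 [530.53  24.42  85.32] 68.02732905457947 yaw -0.19114869945853824
foot (array([563.8 ,  16.47,  42.45]), np.float64(0.009113802938307904)) (array([496.32,  32.45,  46.19]), np.float64(0.05955846215795772))
handletop [ 492.74 -349.93  111.08] 0.19471286202921392
tag [ 561.11 -379.56 -388.03    2.89] 2.0
```

View pics/fit.png

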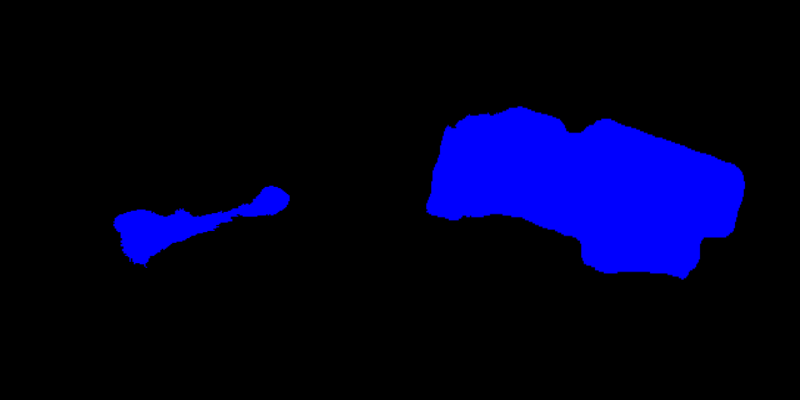

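The picture shows the side mask at left is nearly empty because its saturation threshold is wrong; the top mask at right is fine. I'll switch to a green-excess mask.

```bash
python3 - <<'E'
s=open("h.py").read()
i=s.index("    h=cv2.cvtColor");j=s.index("def fit")
s=s[:i]+"    q=q.astype(float);return (q[...,1]>1.1*np.maximum(q[...,0],q[...,2])+2).astype(np.uint8)\n"+s[j:]
open("h.py","w").write(s)
E
python3 - <<'E'
from h import *
ims={c:cv2.imread(f"pics/{c}0.png") for c in("side","top")}
p,fv,v=fit(ims,{"side":((364,146),(27,42)),"top":((422,192),(40,32))},[492.7,-349.9,2,-np.pi/2-.25])
print("tag",p,fv);cv2.imwrite("pics/fit2.png",v)
E
```

```text
tag [ 494.44 -348.5     3.38   -1.81] 0.5647119819656677
```

View pics/fit2.png

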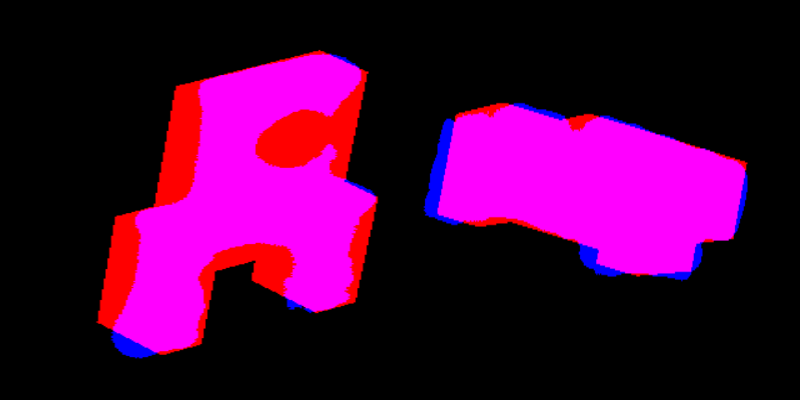

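Good overlap: the tag is at about (494, -348.5, 3) with its x axis at yaw ≈ -1.81, and the bar runs nearly perpendicular to that. I'll grasp it now, checking the big tag's height for clearance first.

```bash
cat >> h.py <<'E'
def Q(psi):return [0,np.cos(psi/2),np.sin(psi/2),0]
E
python3 - <<'E'
from h import *
T,e=tri((407.5,160.5),(437.7,250.7));print("big tag top",T,e)
d=T[:2]-[494.4,-348.5];print("perp",d@[-np.sin(1.31),np.cos(1.31)],"along",d@[np.cos(1.31),np.sin(1.31)])
for psi in(1.31,1.31-np.pi):
    print(psi,[r.inverse_kinematics(p,Q(psi)) for p in([494.4,-348.5,74],[530.5,24.4,115],[530.5,24.4,230])])
E
```

```text
big tag top [ 395.25 -314.01  153.54] 1.8154311422658436
perp 104.68935907508947 along 7.754815510950711
1.31 [array([-0.63,  0.48,  1.69, -0.  ,  0.97, -0.37]), array([ 0.02,  0.34,  1.81, -0.  ,  0.99,  0.29]), array([ 0.02,  0.24,  1.64, -0.  ,  1.27,  0.29])]
-1.831592653589793 [None, None, None]
```

Run:
```python
from h import *
q=Q(1.32);x,y=494.2,-348.8
r.movep([x,y,230],q)
r.move_l([x,y,77],120)
r.gripper_close(40)
o=r.get_obs();print(o["clock"],o["tcp_pos"],o["finger_gap"],o["grasp_force"],o["force"])
```

```text
4.15 [ 494.18 -348.79   76.96] 14.020931205423901 39.9983149766922 [0.42 0.86 0.65]
```

Run:
```python
from h import *
r.move_l([494.2,-348.8,225],150)
r.movep([530.5,24.4,225],Q(1.38))
r.move_l([530.5,24.4,185],100)
r.hold(.3)
ims={c:r.snapshot(c) for c in("side","top")}
for c in ims:cv2.imwrite(f"pics/{c}1.png",ims[c])
o=r.get_obs();print(o["clock"],o["tcp_pos"],o["finger_gap"],o["force"])
a=cv2.resize(ims["side"][130:250,220:340],(400,400),interpolation=cv2.INTER_CUBIC)
b=cv2.resize(ims["top"][140:230,240:330],(400,400),interpolation=cv2.INTER_CUBIC)
b=np.clip(b*2.5,0,255).astype(np.uint8)
# expected tag outline
p=[530.5,24.4,185-73.6,1.38]
for bx in BOX(0):
    for im,c,off,s in((a,"side",(220,130),400/120),(b,"top",(240,140),400/90)):
        cv2.polylines(im,[cv2.convexHull(np.int32((proj(c,corners(p,bx))-off+.5)*s))],True,(255,0,255),1)
cv2.imwrite("pics/over.png",np.hstack([a,b]))
```

```text
7.6333 [530.65  24.42 185.33] 13.794992781015987 [ 0.16 -1.04 -0.29]
```

View pics/over.png

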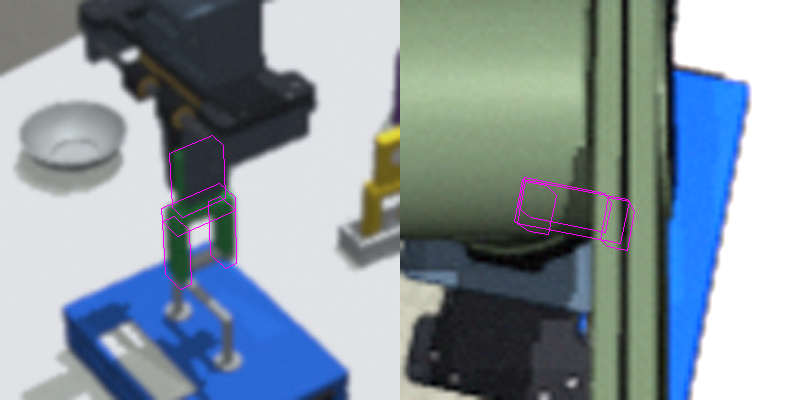

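The side view shows the tag held upright where the model predicts (leg feet at crop 178,287 and 228,265), centred over the bar. I'll push down while watching the force.

Run:
```python
from h import *
r.move_l([530.5,24.4,165],80)
f0=np.array(r.get_obs()["force"])
z=165
while z>113:
    z-=3 if z>124 else 1
    r.move_l([530.5,24.4,z],60)
    o=r.get_obs();f=o["force"]-f0;print(z,round(o["tcp_pos"][2],1),f,round(o["finger_gap"],1))
    if f[2]>(25 if z<124 else 35) or np.hypot(f[0],f[1])>20:break
r.hold(.2);o=r.get_obs();print(o["clock"],o["force"]-f0)
im=r.snapshot("side");cv2.imwrite("pics/side2.png",im)
cv2.imwrite("pics/down.png",cv2.resize(im[150:250,230:330],(500,500),interpolation=cv2.INTER_CUBIC))
```

```text
162 162.1 [ 0.99 -0.21  0.2 ] 14.0
159 159.3 [0.81 0.05 1.46] 13.7
156 156.0 [1.12 0.5  1.05] 13.7
153 152.9 [1.41 0.08 1.98] 13.7
150 149.8 [ 1.37 -0.04  3.49] 13.9
147 146.8 [ 0.95 -1.78  1.73] 13.7
144 143.7 [ 0.02 -2.31  2.69] 13.9
141 140.7 [ 0.36 -2.12  2.24] 14.2
138 137.7 [-0.19 -2.27  1.35] 14.1
135 134.6 [ 0.96 -1.89  1.02] 14.0
132 131.7 [ 0.95 -2.17  0.38] 14.0
129 128.5 [-0.03 -3.09 -1.27] 13.8
126 125.8 [0.69 0.63 1.05] 13.7
123 122.8 [1.54 1.48 0.16] 13.3
122 122.0 [ 0.02  1.21 -0.16] 13.7
121 120.9 [ 0.62  0.41 -0.39] 13.9
120 119.9 [0.47 0.49 0.13] 13.7
119 118.9 [0.91 0.89 0.14] 13.9
118 117.9 [1.19 0.62 1.14] 13.7
117 117.0 [-0.07  0.1  -0.24] 13.8
116 116.9 [-1.64  1.01  6.18] 13.7
115 116.9 [-2.93  0.44 12.56] 13.8
114 116.9 [-4.7   0.49 18.05] 14.0
113 116.9 [-6.46  0.56 24.16] 13.8
14.2333 [-6.8  -0.04 23.33]
```

View pics/down.png

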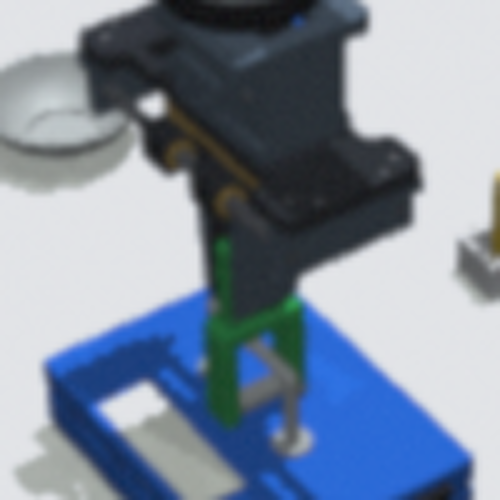

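The picture shows the legs standing on the lid, the bar through the mouth (crop 270,360) and the gate lying shut below it (crop 260,392). The force profile agrees: the gate snapped at TCP height ≈ 126 and the feet met the lid at 116.9. I'll ease off, release and check.

Run:
```python
from h import *
r.move_l([530.5,24.4,117],60)
r.gripper_open();r.hold(.2)
r.move_l([530.5,24.4,240],120)
r.movep([450,-250,300],Q(1.0));r.hold(.5)
ims={c:r.snapshot(c) for c in("side","top")}
o=r.get_obs();print(o["clock"],o["finger_gap"],o["force"])
a=cv2.resize(ims["side"][170:250,240:320],(400,400),interpolation=cv2.INTER_CUBIC)
b=cv2.resize(ims["top"][140:230,240:330],(400,400),interpolation=cv2.INTER_CUBIC)
cv2.imwrite("pics/end.png",np.hstack([a,np.clip(b*2.5,0,255).astype(np.uint8)]))
```

```text
18.8583 91.22766405822749 [-0.03 -0.08  0.63]
```

View pics/end.png

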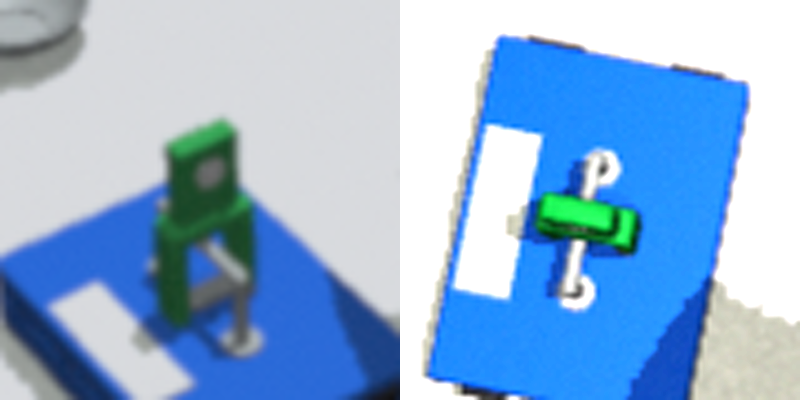

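The tag stands upright astride the bar, with the gate shut beneath it (side crop 210,290), and it is centred in the top crop (585,220). The gripper is clear.

```bash
python3 -c "
from workcell import r
print(r.sign_off())"
```

```text
the job is handed in; nothing more can be done
None
```

The green tag from the rack stands on the blue carrier's eye with its gate snapped shut under the bar, the gripper has let go and is clear, and the job was handed in at about 19 s of the 42 s allowed; the sign-off returned no verdict.

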